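# Reset the tilt adjuster of a vanity mirror and lock it with its jam nut

## Task

The mirror on the vanity leans back and its tilt adjuster is locked by a jam nut, so never force it while the nut is tight. Stand the cream-lidded jar that blocks the nut's lever upright in the grey tray, then swing the chrome lever anticlockwise (seen from above) about a quarter turn to loosen the nut, turn the dark T-bar on top until its red end points straight at the green post so that the mirror stands upright, and swing the lever back clockwise to its stop to lock it again. Let go of everything and leave the other things on the vanity where they are.

Things in the scene. Friction and masses are not known exactly. Their poses are not given: they have to be found in the camera images.
- stand: white fixed mirror stand, base plate 90 x 300 x 12 mm. Origin on the table under the vertical axis shared by the jam nut and the adjuster screw; its y runs along the base towards the mirror, z up. Base plate spans x -45..45, y -45..255 mm; over the axis a 70 x 70 mm housing reaches 52 mm high with a dial disc of 47 mm radius to 56 mm. The mirror (130 mm disc, top at about 190 mm) is at y = 191 mm
- nut (a joint): angle of the jam nut and its lever about the stand's z, rad, positive anticlockwise from above. 0 = tight, at the hard stop, lever pointing along the stand's -x; 1.75 = far stop, lever near the stand's -y. Near 0 it jams the screw, which is quite free beyond about 0.8. It stays where it is left; turning it takes about 4 to 6 N at the peg
- nut_peg (a point): middle of the upright black peg at the end of the chrome nut lever, 95 mm from the axis, 98 mm above the table; peg 18 mm diameter, from 73 to 116 mm high, free to be gripped from above. The lever arm under it is 16 mm wide, 59 to 73 mm high
- screw (a joint): angle of the adjuster screw and its T-bar about the stand's z, rad, positive anticlockwise. 0 = red end at the green post, mirror upright; range -0.7 to 1.5. It starts between 0.5 and 1.2. Jammed while the nut is tight (about 0.8 N m, not to be forced); with the nut loose it turns with about 0.1 N m and stays where it is left
- bar_center (a point): middle of the T-bar, on the axis, 103 mm above the table. The bar is 84 mm long, 14 mm wide, 22 mm high (92 to 114 mm above the table), dark grey with one red end
- bar_red_end (a point): centre of the face at the red end of the T-bar, 42 mm from the axis
- index_post (a point): top of the fixed green post, 10 mm diameter, 60 mm from the axis along the stand's x, 95 mm above the table
- mirror (a joint): tilt of the mirror, rad: 0.3 times the screw angle; 0 = upright, positive = leaning back (away from the stand's -x side)
- jar: frosted glass jar with a cream screw lid, standing upright in the way of the nut's lever. 54 mm diameter, 61 mm high (lid 53 mm diameter from 41 mm up), 0.11 to 0.22 kg. Origin at the centre of its underside, z up
- tray: fixed shallow grey tray, 130 x 130 mm outside, walls 5 mm thick and 14 mm high. Origin at the centre of its underside
- tray_in (a point): centre of the tray's inner floor, 5 mm above the table
- compact: bystander: round beige compact, 72 mm, 18 mm high, lying loose
- clipper: bystander: chrome nail clipper, 62 mm long, 15 mm high, lying loose
- comb: bystander: blue plastic comb, 180 mm long, lying loose
- lotion: bystander: pink bottle, 52 mm diameter, 130 mm high, standing loose
- brush_cup: bystander: white cup with make-up brushes, 70 mm diameter, 170 mm high with the brushes, standing loose
- lipstick: bystander: black and brass lipstick, 22 mm diameter, 72 mm high, standing loose

How it is judged (in metres and radians):
On the way, in this order (a step that is already met when the one before it is completed fails the run):
1. the jar stands upright in the tray, released (x of jar in the frame of tray_in between -0.045 and 0.045 m and y of jar in the frame of tray_in between -0.045 and 0.045 m and z of jar in the frame of tray_in below 0.008 m and angle between jar's own z axis and vertical below 0.15 rad and contact force between the fingers and jar below 0.2 N), for 0.2 s.
2. the jam nut is loosened by at least 0.9 rad (50 degrees) (value of joint nut above 0.9 rad), for 0.2 s.
3. with the nut still loose the T-bar's red end points at the green post (within 0.15 rad) (value of joint screw between -0.15 and 0.15 rad and value of joint nut above 0.6 rad), for 0.2 s.
4. the nut is tight again, its lever within 0.12 rad of the stop, the T-bar still at the post (value of joint screw between -0.15 and 0.15 rad and value of joint nut below 0.12 rad), for 0.2 s.
At the end, for the whole second after the job is handed in: The jar stands upright and at rest in the tray; the T-bar's red end points at the green post within 0.15 rad (mirror upright within 0.06 rad); the nut's lever is back within 0.12 rad of its tight stop; everything is released (all of step 1 and all of step 4 and value of joint mirror between -0.06 and 0.06 rad and linear speed of jar below 0.02 m/s); the robot touches nothing.
It fails at once if the T-bar is forced round while the nut is tight (value of joint nut below 0.3 rad and (velocity of joint screw above 0.4 rad/s or velocity of joint screw below -0.4 rad/s)).
It fails at once if another thing on the vanity is moved more than 40 mm (distance of any of compact, clipper, comb, lotion, brush_cup, lipstick from where it was at the start of the episode above 0.04 m).
It fails at once if the jar is tipped over (angle between jar's own z axis and vertical above 0.7 rad).
It also fails if it takes over 72 s, if anything falls off the work surface, if the arm or the gripper's body presses on something with over 40 N, if the wrist force passes 120 N, or if a joint passes its speed limit or range.

## Robot

A 6-joint arm with a two-finger parallel gripper is mounted at the origin on the work surface. World frame = base frame: x ahead of the robot, y to its left, z up, the work surface at z = 0. Lengths are in mm, angles in rad, forces in N, time in s.
With the tool pointing down it reaches from about 300 to 775 mm from the base axis. Payload 14.6 kg.
Tool frame: the origin (TCP) lies on the centre line of the jaws, within the pads' length; the fingertips stand 22 mm ahead of it and the grasp point (between the pads) lies 3 mm ahead of it (manip.tcp_to_tips is the distance from the TCP to the fingertips, in mm); z points along the fingers, y is the direction in which the jaws open and shut (so a half turn about z gives the same grasp; the last joint's range is limited). The gripper opens to 94 mm and grips with 3 to 60 N. Pads are 16 mm wide; open, the fingers measure 119 mm over their backs; the gripper's body (75 mm by 177 mm) begins 78 mm behind the grasp point.
Start: joints at [-1.395, 0.3, 1.521, -0, 1.321, -0.067], TCP at [132.225, -533.859, 227.446] pointing down, gripper open.
Joint ranges: [-3.03, 3.03], [-0.79, 2.21], [0.23, 2.52], [-1.04, 4.18], [0, 3.07], [-2.55, 2.55]. Speed limits (rad/s): [2.22, 2.22, 2.57, 3.14, 3.14, 3.14].

## Interface

Orientations are given as [roll, pitch, yaw] about the fixed x, y, z axes, in that order (R = Rz(yaw) Ry(pitch) Rx(roll)).
In Python, from cell import manip, vision, workorder gives the robot as it stands.
- The arm moves only by the tool carry_out, never from a script. Its argument "deltas" is a list of rows, each a list of 3 entries, a list of its own where there are three numbers: the shift along the tool's x, y, z in cm, then the turn about the tool's z in degrees, then the opening, from 0 (shut) to 1 (fully open). A call has 1 to 20 rows; each row shifts and turns the commanded pose from where the row before left it, along the tool's axes as they then stand; what a row does not reach is not made up. A row lasts 1/12 s, in which the tool goes at most 41.7 mm and 7.16 degrees, less where a joint would pass 70% of its speed; a pose out of reach is approached as far as the arm can. A call with a gripper value outside its range is refused whole. The fingers move at their own pace and stop on an object; "grip_force" is the grip in N (left out, the last holds). Time passes only in rows, so rows that do not move let the fingers close. It gives the time, the measured TCP pose, the force and the opening at its end, in the units of the state.
- manip.read_state(): the state, without advancing time (a new reading comes with each control period).
- vision.camera(name): name is "side" or "top"; returns (picture, depth): 480x640x3 uint8, red, green, blue; 480x640 float32, mm along the optical axis (not along the pixel's ray), 0 where there is no reading.
- vision.calibration(name): a dict with "mtx" (3x3 intrinsics, pixels), "eye" and "orientation" of the camera in the world. Camera axes: x right, y down, z forward; pixel columns grow to the right and rows downward; lengths in mm; the calibration is good to about 2 mm. A picture is of the moment at which its call begins. calibration takes no time and is no camera call.
- workorder.sign_off(): hands the job in, once; it reports no verdict.
The state is a dict: "clock": time; "joints": joint angles; "qd": joint speeds; "effort": joint torques, N m; "eef_pos": TCP position; "eef_rot": TCP orientation; "wrist_force": force on the tool from outside, world axes, zero at the start; "moment": the same for the moment, N m; "finger_gap": finger opening in mm.
Only numpy, scipy, OpenCV 4.12 (cv2) and the standard library are available. Lean on these libraries where they do the work, as an engineer would, in place of code of your own. Each camera call takes 0.05 s, during which the arm holds its last target.

## Working session

There is one attempt and no reset: what is moved stays moved. The work goes in short steps, Python scripts to look and compute and a tool call to move; the robot and the scene stay as the last step left them, time stands still between calls to the robot, and variables do not carry over. Pictures are saved under pics/ and viewed, and the job is handed in when it is done.

Besides the shell and the picture viewer there is one more tool, called after ">>>" as name([rows], argument=value, ...), one row to a line, values as JSON. carry_out: Moves the arm, as the interface text tells. Its arguments: {"type":"object","properties":{"deltas":{"type":"array","items":{"type":"array"}},"grip_force":{"type":"number"}},"required":["deltas"]}

```bash
ls; mkdir -p pics
python3 - <<'E'
from cell import manip, vision, workorder
import cv2,numpy as np
for n in("side","top"):
    p,d=vision.camera(n); cv2.imwrite(f"pics/{n}0.png",p[:,:,::-1]); np.savez(f"pics/{n}0.npz",p=p,d=d)
    print(n,vision.calibration(n))
print(manip.read_state())
E
```

```text
pics
side {'mtx': array([[436.44924274,   0.        , 327.80713408],
       [  0.        , 436.44924274, 245.7324203 ],
       [  0.        ,   0.        ,   1.        ]]), 'eye': array([ 319.40571165, -752.4904162 ,  698.17558311]), 'orientation': array([-2.23115845, -0.00622901, -0.32582865])}
top {'mtx': array([[464.59501683,   0.        , 314.23017607],
       [  0.        , 464.59501683, 243.4416737 ],
       [  0.        ,   0.        ,   1.        ]]), 'eye': array([ 406.41351971,    3.4407034 , 1225.9290573 ]), 'orientation': array([-2.99417065, -0.02174393, -1.5592268 ])}
{'clock': 0.1, 'joints': array([-1.39460896e+00,  3.00384732e-01,  1.52146962e+00,  5.75903996e-07,
        1.32068628e+00, -6.65840844e-02]), 'qd': array([ 0.00163278, -0.0023486 , -0.00035946,  0.00075723, -0.00152774,
       -0.00183527]), 'effort': array([ 1.43075267e-03, -5.32644868e+01, -3.53282547e+01,  7.09775719e-02,
        2.35256605e-02, -6.75012507e-05]), 'eef_pos': array([ 132.18889044, -533.68223028,  226.98084495]), 'eef_rot': array([-3.14064682e+00, -6.36300153e-05,  2.42771276e-01]), 'wrist_force': array([-0.1395624 , -0.06871931,  0.03487331]), 'moment': array([-0.00408586,  0.00725947,  0.00963446]), 'finger_gap': 93.6818158195432}
```

View pics/side0.png

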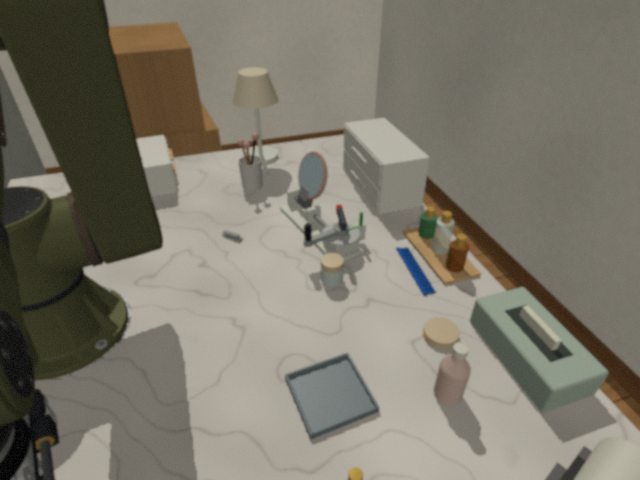

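View pics/top0.png

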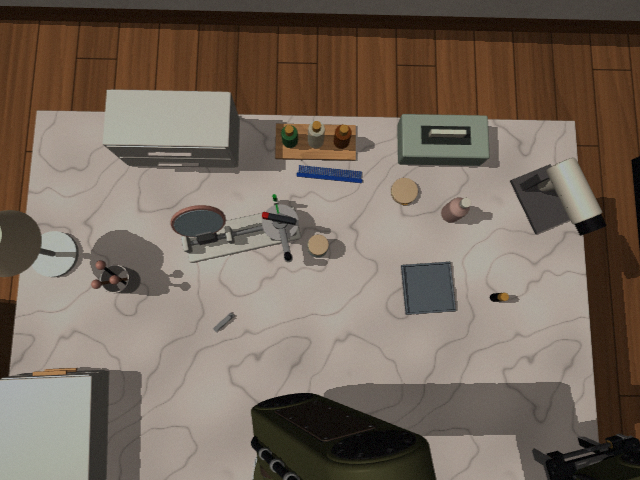

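```bash
cat > h.py <<'E'
import numpy as np,cv2
from scipy.spatial.transform import Rotation as R
from cell import vision
def cal(n):
    c=vision.calibration(n); return c['mtx'],np.array(c['eye']),R.from_euler('xyz',c['orientation']).as_matrix()
def ray(n,uv):
    K,e,M=cal(n); d=M@np.linalg.inv(K)@np.array([uv[0],uv[1],1.]); return e,d
def onz(n,uv,z):
    e,d=ray(n,uv); return e+d*(z-e[2])/d[2]
def dep(n,uv,d): 
    e,r=ray(n,uv); return e+r*d
def cross(u1,u2):
    e1,d1=ray('top',u1);e2,d2=ray('side',u2)
    A=np.stack([d1,-d2],1);s=np.linalg.lstsq(A,e2-e1,rcond=None)[0]
    a=e1+s[0]*d1;b=e2+s[1]*d2
    return (a+b)/2,np.linalg.norm(a-b)
def proj(n,P):
    K,e,M=cal(n); q=K@(M.T@(np.array(P,float)-e)); return q[:2]/q[2]
E
python3 - <<'E'
import cv2
a=cv2.imread('pics/top0.png')[170:300,160:350]; cv2.imwrite('pics/top0z.png',cv2.resize(a,None,fx=4,fy=4,interpolation=2))
a=cv2.imread('pics/side0.png')[140:300,250:420]; cv2.imwrite('pics/side0z.png',cv2.resize(a,None,fx=3.7,fy=3.7,interpolation=2))
E
```

```text
(no output)
```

View pics/top0z.png

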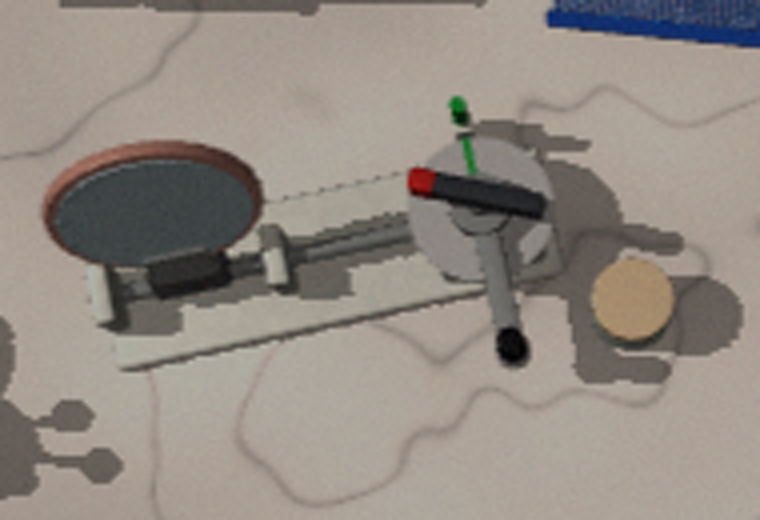

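View pics/side0z.png

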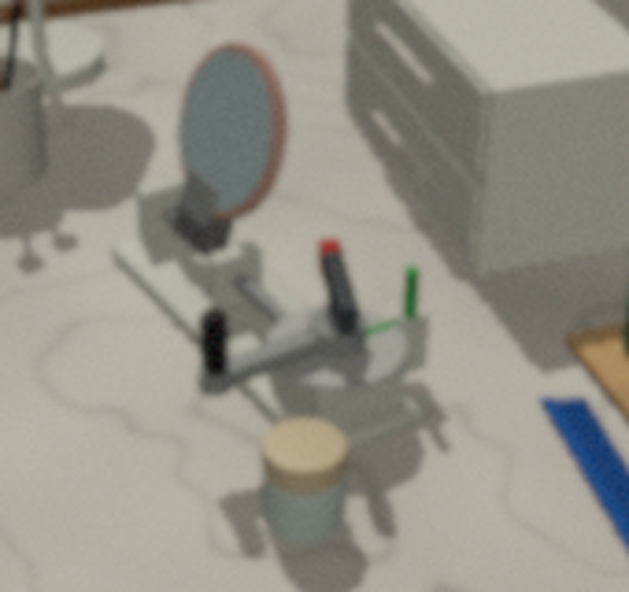

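Run:
```python
from h import *
np.set_printoptions(precision=1,suppress=True)
T=np.load('pics/top0.npz');S=np.load('pics/side0.npz')
def z4(x,y):return (x/4+160-.4,y/4+170-.4)
def z3(x,y):return (x/3.7+250-.4,y/3.7+140-.4)
def blob(I,f,box):
    hsv=cv2.cvtColor(I['p'],cv2.COLOR_RGB2HSV).astype(int);m=f(hsv)
    mm=np.zeros(m.shape,np.uint8);x0,y0,x1,y1=box;mm[y0:y1,x0:x1]=m[y0:y1,x0:x1]
    n,l,st,c=cv2.connectedComponentsWithStats(mm);k=1+np.argmax(st[1:,4]);return c[k],st[k],l==k
lid=lambda h:(h[...,0]>8)&(h[...,0]<25)&(h[...,1]>70)&(h[...,2]>110)
a=blob(T,lid,(300,225,340,265));b=blob(S,lid,(310,245,355,285));print('lid',a[:2],b[:2])
print('lid cross',cross(a[0],z3(306,446)),'onz',onz('top',a[0],61),'depth',dep('top',a[0],T['d'][int(a[0][1]),int(a[0][0])]))
red=lambda h:((h[...,0]<5)|(h[...,0]>175))&(h[...,1]>150)
a=blob(T,red,(250,200,300,230));b=blob(S,red,(320,195,355,220));print('red',a[:2],b[:2],cross(a[0],b[0]))
print('peg',cross(z4(512,342),z3(215,315)),onz('top',z4(512,342),116),onz('side',z3(215,315),116))
print('post',cross(z4(458,103),z3(411,271)),onz('top',z4(458,103),95))
print('bar mid',onz('top',z4(479,193),114),'ends',onz('top',z4(411,180),114),onz('top',z4(545,206),114))
print('bar side mid',onz('side',z3(338,284),114))
# tray
g=cv2.cvtColor(T['p'],cv2.COLOR_RGB2HSV).astype(int)
m=((g[...,2]<135)&(g[...,2]>40)).astype(np.uint8);m[:,:385]=0;m[:,475:]=0;m[:245]=0;m[335:]=0
c=max(cv2.findContours(m,0,2)[0],key=cv2.contourArea);r=cv2.minAreaRect(c);print('tray',r,onz('top',r[0],10))
print([onz('top',p,14) for p in cv2.boxPoints(r)])
print('tray side',[onz('side',p,14) for p in((286,376),(347,355),(378,403),(312,437))])
u,v=map(int,r[0]);print('floor depth',dep('top',(u,v),T['d'][v,u]))
for n,px in dict(comb=(329,174),compact=(404,190),lotion=(458,207),lip=(500,297),clip=(225,322),cup=(118,278)).items():print(n,onz('top',px,15))
```

```text
lid (array([317.9, 244.3]), array([308, 235,  21,  20, 318], dtype=int32)) (array([332.2, 268.5]), array([323, 265,  20,   7,  77], dtype=int32))
lid cross (array([578.3, -29.3,  59.9]), np.float64(0.9842144195484329)) onz [577.6 -29.2  61. ] depth [577.3 -29.1  63.1]
red (array([264.9, 214.9]), array([262, 212,   7,   7,  40], dtype=int32)) (array([338.8, 206.4]), array([338, 206,   3,   2,   5], dtype=int32)) (array([640.7, 102.2, 112.8]), np.float64(0.06546908775580207))
peg (array([542.8,  44.7, 117.1]), np.float64(1.3698508101677256)) [542.3  44.9 116. ] [543.9  46.2 116. ]
post (array([693.3,  82.6,  95.5]), np.float64(2.2002910825976927)) [694.5  82.3  95. ]
bar mid [633.6  66.9 114. ] ends [641.  108.4 114. ] [626.2  26.6 114. ]
bar side mid [630.1  57.5 114. ]
tray ((428.9328918457031, 287.50543212890625), (51.04868698120117, 53.76948547363281), 85.36454010009766) [ 474.9 -323.3   10. ]
[array([ 534.8, -247.4,   14. ]), array([ 548.2, -389.7,   14. ]), array([ 415.3, -396.1,   14. ]), array([ 402.5, -256. ,   14. ])]
tray side [array([ 406.7, -266.4,   14. ]), array([ 530.4, -257.2,   14. ]), array([ 545.3, -371.1,   14. ]), array([ 417.9, -393.7,   14. ])]
floor depth [ 476.3 -321.2    8.5]
comb [776.5 -58.5  15. ]
compact [ 735.6 -260.9   15. ]
lotion [ 691.2 -405.8   15. ]
lip [ 452.2 -508.1   15. ]
clip [379.8 205.3  15. ]
cup [488.8 485.1  15. ]
```

>>> carry_out([
  [[0,0,0],-6.92,1],
  [[0,0,0],-6.92,1],
  [[0,0,0],-6.92,1],
  [[0,0,0],-6.92,1],
  [[0,0,0],-6.92,1],
  [[0,0,0],-6.92,1],
  [[0,0,0],-6.92,1],
  [[0,0,0],-6.92,1],
  [[0,0,0],-6.92,1],
  [[0,0,0],-6.92,1],
  [[0,0,0],-6.92,1],
], grip_force=20)

```text
clock: 1.02
eef_pos: [132.2, -533.7, 227.1]
eef_rot: [-3.141, -0.001, 1.577]
wrist_force: [-0.4, 0.3, 0.9]
finger_gap: 94.0
```

>>> carry_out([
  [[2.8,2.5,0],0,1],
  [[2.8,2.5,0],0,1],
  [[2.8,2.5,0],0,1],
  [[2.8,2.5,0],0,1],
  [[2.8,2.5,0],0,1],
  [[2.8,2.5,0],0,1],
  [[2.8,2.5,0],0,1],
  [[2.8,2.5,0],0,1],
  [[2.8,2.5,0],0,1],
  [[2.8,2.5,0],0,1],
  [[2.8,2.5,0],0,1],
  [[2.8,2.5,0],0,1],
  [[2.8,2.5,0],0,1],
  [[2.8,2.5,0],0,1],
  [[2.8,2.5,0],0,1],
  [[2.8,2.5,0],0,1],
  [[2.8,2.5,0],0,1],
  [[0,0,0],0,1],
])

```text
clock: 2.52
eef_pos: [559.3, -53.4, 226.6]
eef_rot: [-3.141, -0.001, 1.575]
wrist_force: [-0.6, 0.5, -0.2]
finger_gap: 93.9
```

>>> carry_out([
  [[1.2,0.9,0],0,1],
  [[1.2,0.9,0],0,1],
  [[0,0,2.5],0,1],
  [[0,0,2.5],0,1],
  [[0,0,2.5],0,1],
  [[0,0,2.5],0,1],
  [[0,0,2.5],0,1],
  [[0,0,2.0],0,1],
  [[0,0,0],0,1],
  [[0,0,0],0,1],
])

```text
clock: 3.35
eef_pos: [574.9, -33.6, 82.4]
eef_rot: [-3.14, -0.0, 1.571]
wrist_force: [-0.5, -0.4, 0.4]
finger_gap: 93.8
```

Run:
```python
from h import *
for n in("side","top"):
    p,d=vision.camera(n); b=p[180:300,230:390] if n=='top' else p[150:320,230:420]; cv2.imwrite(f"pics/{n}1.png",cv2.resize(b[:,:,::-1],None,fx=4 if n=='top' else 3.3,fy=4 if n=='top' else 3.3))
```

```text
(no output)
```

View pics/side1.png

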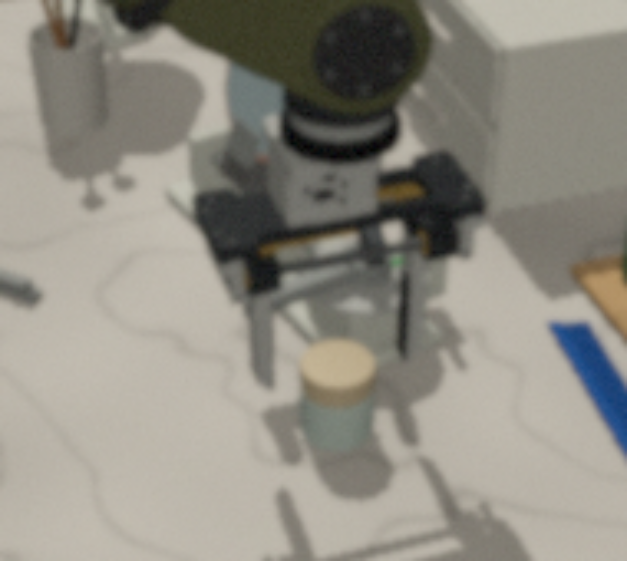

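View pics/top1.png

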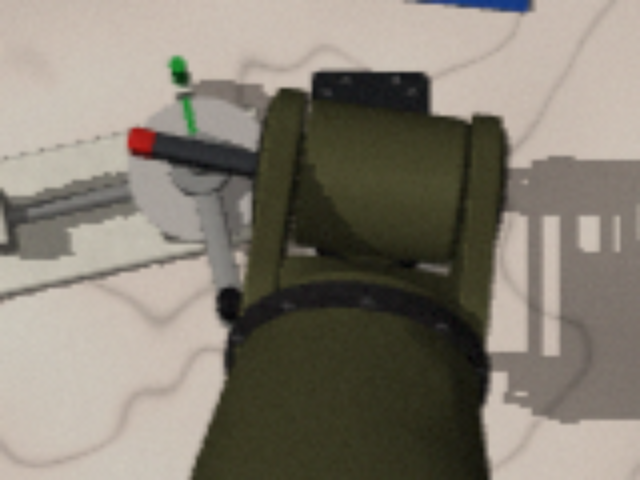

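>>> carry_out([
  [[0.44,0.26,0],0,1],
  [[0,0,1.2],0,1],
  [[0,0,1.2],0,1],
  [[0,0,1.0],0,1],
  [[0,0,0],0,1],
  [[0,0,0],0,0],
  [[0,0,0],0,0],
  [[0,0,0],0,0],
  [[0,0,0],0,0],
  [[0,0,0],0,0],
  [[0,0,0],0,0],
  [[0,0,0],0,0],
  [[0,0,0],0,0],
])

```text
clock: 4.53
eef_pos: [577.6, -29.2, 48.6]
eef_rot: [3.141, 0.0, 1.571]
wrist_force: [0.3, 0.7, 1.1]
finger_gap: 53.6
```

>>> carry_out([
  [[0,0,-1.5],0,0],
  [[0,0,-1.5],0,0],
  [[0,0,-1.5],0,0],
  [[0,0,-1.5],0,0],
  [[-2.0,-0.7,0],0,0],
  [[-2.1,-0.733,0],0,0],
  [[-2.1,-0.733,0],0,0],
  [[-2.1,-0.733,0],0,0],
  [[-2.1,-0.733,0],0,0],
  [[-2.1,-0.733,0],0,0],
  [[-2.1,-0.733,0],0,0],
  [[-2.1,-0.733,0],0,0],
  [[-2.1,-0.733,0],0,0],
  [[-2.1,-0.733,0],0,0],
  [[-2.1,-0.733,0],0,0],
  [[-2.1,-0.733,0],0,0],
  [[-2.1,-0.733,0],0,0],
  [[-2.1,-0.733,0],0,0],
  [[0,0,0],0,0],
  [[0,0,0],0,0],
])

```text
clock: 6.2
eef_pos: [474.9, -322.8, 108.1]
eef_rot: [-3.141, -0.0, 1.57]
wrist_force: [-0.3, -0.3, -2.0]
finger_gap: 53.3
```

Run:
```python
from h import *
for n in("side","top"):
    p,d=vision.camera(n); b=p[180:360,300:540] if n=='top' else p[250:450,200:460]; cv2.imwrite(f"pics/{n}2.png",cv2.resize(b[:,:,::-1],None,fx=3,fy=3))
```

```text
(no output)
```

View pics/side2.png

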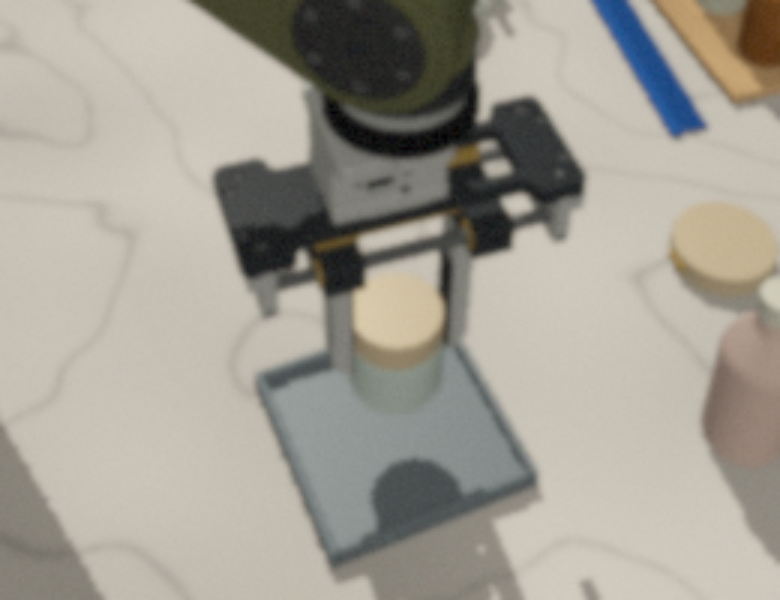

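>>> carry_out([
  [[0,0,1.2],0,0],
  [[0,0,1.2],0,0],
  [[0,0,1.2],0,0],
  [[0,0,0.8],0,0],
  [[0,0,0.5],0,0],
  [[0,0,0.3],0,0],
  [[0,0,0.2],0,0],
  [[0,0,0],0,0],
  [[0,0,0],0,0],
])

```text
clock: 7.05
eef_pos: [475.6, -322.4, 54.7]
eef_rot: [3.141, 0.0, 1.571]
wrist_force: [0.1, 0.1, -1.2]
finger_gap: 53.6
```

>>> carry_out([
  [[0,0,0.1],0,0],
  [[0,0,0],0,0],
  [[0,0,0],0,0.75],
  [[0,0,0],0,0.9],
  [[0,0,0],0,1],
  [[0,0,0],0,1],
  [[0,0,0],0,1],
  [[0,0,-1.5],0,1],
  [[0,0,-2.5],0,1],
  [[0,0,-2.5],0,1],
  [[0,0,-2.5],0,1],
  [[0,0,-2.5],0,1],
  [[0,0,-2.5],0,1],
  [[0,0,0],0,1],
])

```text
clock: 8.22
eef_pos: [476.7, -323.2, 198.6]
eef_rot: [3.136, 0.005, 1.571]
wrist_force: [0.5, 0.0, 0.5]
finger_gap: 94.3
```

Run:
```python
from h import *
for n in("side",):
    p,d=vision.camera(n); b=p[250:450,200:460]; cv2.imwrite(f"pics/{n}3.png",cv2.resize(b[:,:,::-1],None,fx=3,fy=3))
```

```text
(no output)
```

View pics/side3.png

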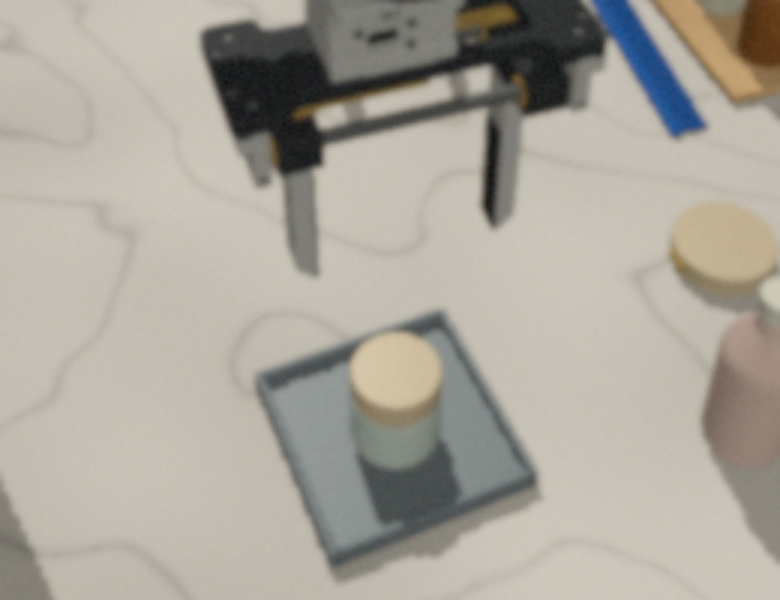

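>>> carry_out([
  [[2.3,0.415,0],0,1],
  [[2.3,0.415,0],0,1],
  [[2.3,0.415,0],0,1],
  [[2.3,0.415,0],0,1],
  [[2.3,0.415,0],0,1],
  [[2.3,0.415,0],0,1],
  [[2.3,0.415,0],0,1],
  [[2.3,0.415,0],0,1],
  [[2.3,0.415,0],0,0.7],
  [[2.3,0.415,0],0,0.7],
  [[2.3,0.415,0],0,0.7],
  [[2.3,0.415,0],0,0.7],
  [[2.3,0.415,0],0,0.7],
  [[2.3,0.415,0],0,0.7],
  [[2.3,0.415,0],0,0.7],
  [[2.3,0.415,0],0,0.7],
])

```text
clock: 9.6
eef_pos: [541.3, 46.9, 192.3]
eef_rot: [-3.14, 0.0, 1.571]
wrist_force: [-0.3, -0.9, -0.7]
finger_gap: 65.7
```

>>> carry_out([
  [[0,0,0],6.92,0.7],
  [[0,0,0],6.92,0.7],
  [[0,0,0],6.92,0.7],
  [[0,0,0],6.92,0.7],
  [[0,0,0],6.92,0.7],
  [[0,0,0],6.92,0.7],
  [[0,0,0],6.92,0.7],
  [[0,0,0],6.92,0.7],
  [[0,0,0],6.92,0.7],
  [[0,0,0],6.92,0.7],
  [[0,0,0],6.92,0.7],
  [[0,0,0],0,0.7],
])

```text
clock: 10.6
eef_pos: [541.2, 45.8, 192.3]
eef_rot: [-3.141, 0.002, 0.237]
wrist_force: [0.4, 0.9, 0.2]
finger_gap: 65.3
```

>>> carry_out([
  [[0.15,0.14,1.5],0,0.7],
  [[0,0,2.0],0,0.7],
  [[0,0,2.0],0,0.7],
  [[0,0,2.0],0,0.7],
  [[0,0,1.0],0,0.7],
  [[0,0,0.4],0,0.7],
  [[0,0,0],0,0.7],
  [[0,0,0],0,0.7],
])

```text
clock: 11.27
eef_pos: [543.8, 44.8, 105.1]
eef_rot: [3.141, -0.001, 0.244]
wrist_force: [-0.4, 0.0, -0.8]
finger_gap: 65.9
```

Run:
```python
from h import *
for n in("side",):
    p,d=vision.camera(n); b=p[140:300,230:420]; cv2.imwrite(f"pics/{n}4.png",cv2.resize(b[:,:,::-1],None,fx=3.7,fy=3.7))
```

```text
(no output)
```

View pics/side4.png

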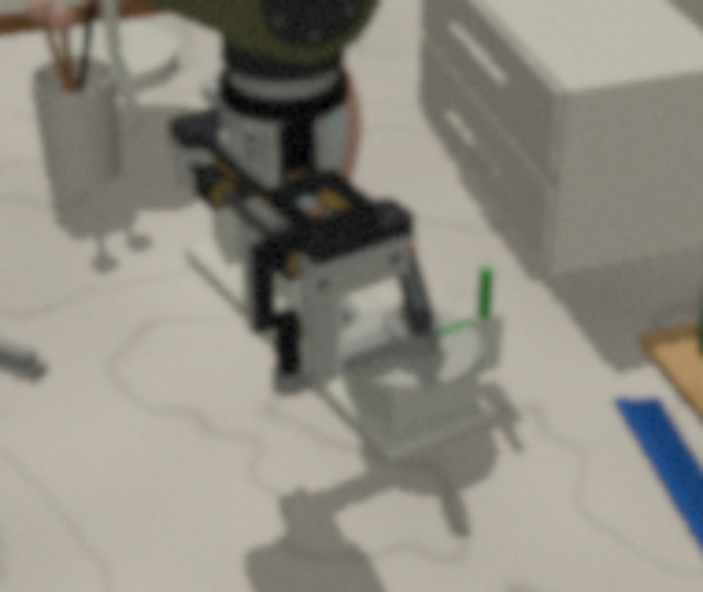

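>>> carry_out([
  [[0,0,0.15],0,0],
  [[0,0,0],0,0],
  [[0,0,0],0,0],
  [[0,0,0],0,0],
  [[0,0,0],0,0],
  [[0,0,0],0,0],
  [[0,0,0],0,0],
], grip_force=20)

```text
clock: 11.9
eef_pos: [543.4, 44.7, 103.0]
eef_rot: [3.142, -0.0, 0.243]
wrist_force: [-0.3, -0.4, -0.2]
finger_gap: 22.4
```

>>> carry_out([
  [[0,0,0],0,0],
  [[0,0,0],0,0],
  [[0,0,0],0,0],
])

```text
clock: 12.15
eef_pos: [543.3, 44.9, 102.9]
eef_rot: [-3.141, 0.0, 0.243]
wrist_force: [-2.1, 1.9, 1.8]
finger_gap: 18.0
```

>>> carry_out([
  [[0.03,0.745,0],-4.5,0],
  [[0.03,0.745,0],-4.5,0],
  [[0.03,0.745,0],-4.5,0],
  [[0.03,0.745,0],-4.5,0],
  [[0.03,0.745,0],-4.5,0],
])

```text
clock: 12.57
eef_pos: [559.6, 11.5, 103.0]
eef_rot: [-3.141, -0.001, 0.639]
wrist_force: [4.3, 8.7, -1.9]
finger_gap: 17.7
```

>>> carry_out([
  [[0.03,0.745,0],-4.5,0],
  [[0.03,0.745,0],-4.5,0],
  [[0.03,0.745,0],-4.5,0],
  [[0.03,0.745,0],-4.5,0],
  [[0.03,0.745,0],-4.5,0],
  [[0.03,0.745,0],-4.5,0],
  [[0.03,0.745,0],-4.5,0],
  [[0.03,0.745,0],-4.5,0],
  [[0.03,0.745,0],-4.5,0],
  [[0.03,0.745,0],-4.5,0],
  [[0.03,0.745,0],-4.5,0],
  [[0.03,0.745,0],-4.5,0],
  [[0.03,0.745,0],-4.5,0],
  [[0.03,0.745,0],-4.5,0],
  [[0,0,0],0,0],
  [[0,0,0],0,0],
  [[0,0,0],0,0],
])

```text
clock: 13.98
eef_pos: [651.5, -23.9, 102.9]
eef_rot: [3.141, -0.003, 1.736]
wrist_force: [1.3, 13.6, -0.7]
finger_gap: 17.9
```

>>> carry_out([
  [[0,0,0],0,0.5],
  [[0,0,0],0,0.6],
  [[0,0,0],0,0.6],
  [[0,0,0],0,0.6],
  [[0,0,-1.0],0,0.6],
  [[0,0,-2.0],0,0.6],
  [[0,0,-2.0],0,0.6],
  [[0,0,-2.0],0,0.6],
  [[0,0,-2.0],0,0.6],
  [[0,0,0],0,0.6],
  [[0,0,0],0,0.6],
])

```text
clock: 14.9
eef_pos: [651.5, -26.1, 194.3]
eef_rot: [3.139, 0.001, 1.735]
wrist_force: [0.8, 0.4, -1.2]
finger_gap: 56.9
```

Run:
```python
from h import *
for n in("side","top"):
    p,d=vision.camera(n); b=p[140:300,230:420] if n=='side' else p[170:300,200:350]; cv2.imwrite(f"pics/{n}5.png",cv2.resize(b[:,:,::-1],None,fx=3.7,fy=3.7))
```

```text
(no output)
```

View pics/side5.png

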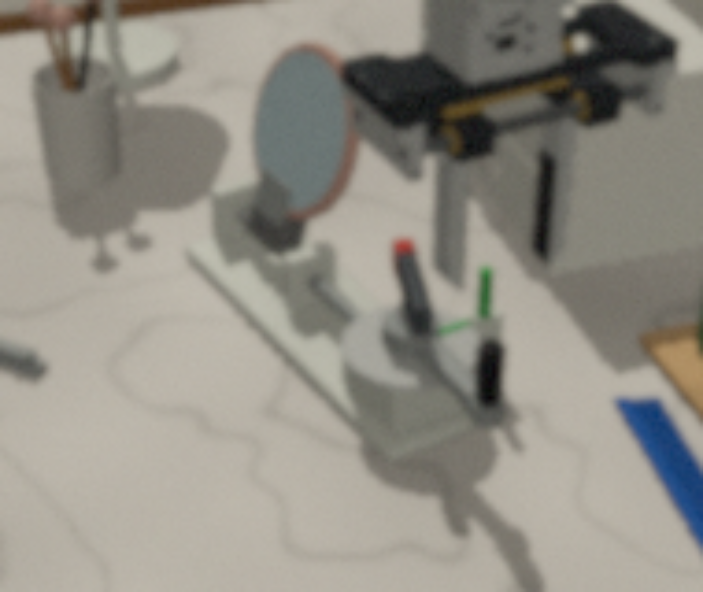

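View pics/top5.png

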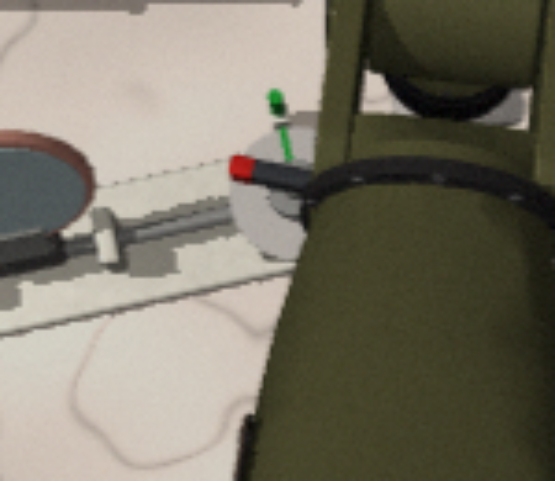

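>>> carry_out([
  [[1.9,-0.01,0],0,0.6],
  [[1.9,-0.01,0],0,0.6],
  [[1.9,-0.01,0],0,0.6],
  [[1.9,-0.01,0],0,0.6],
  [[1.9,-0.01,0],0,0.6],
  [[0,0,0],6.55,0.6],
  [[0,0,0],6.55,0.6],
  [[0,0,0],6.55,0.6],
  [[0,0,0],0,0.6],
  [[0,0,0],0,0.6],
])

```text
clock: 15.83
eef_pos: [634.9, 67.6, 191.9]
eef_rot: [-3.14, 0.0, 1.396]
wrist_force: [0.2, 0.1, -0.6]
finger_gap: 56.4
```

>>> carry_out([
  [[0,0,1.7],0,0.6],
  [[0,0,2.0],0,0.6],
  [[0,0,2.0],0,0.6],
  [[0,0,1.5],0,0.6],
  [[0,0,0.9],0,0.6],
  [[0,0,0.4],0,0.6],
  [[0,0,0],0,0.6],
  [[0,0,0],0,0],
  [[0,0,0],0,0],
  [[0,0,0],0,0],
  [[0,0,0],0,0],
  [[0,0,0],0,0],
  [[0,0,0],0,0],
  [[0,0,0],0,0],
  [[0,0,0],0,0],
  [[0,0,0],0,0],
], grip_force=20)

```text
clock: 17.17
eef_pos: [634.5, 67.8, 108.0]
eef_rot: [-3.14, 0.0, 1.392]
wrist_force: [-5.7, 1.1, 4.3]
finger_gap: 14.9
```

>>> carry_out([
  [[0,0,0],0,0],
  [[0,0,0],5.98,0],
  [[0,0,0],5.98,0],
  [[0,0,0],5.98,0],
  [[0,0,0],5.98,0],
  [[0,0,0],5.98,0],
  [[0,0,0],5.98,0],
  [[0,0,0],5.98,0],
  [[0,0,0],5.98,0],
  [[0,0,0],5.98,0],
  [[0,0,0],5.98,0],
  [[0,0,0],5.98,0],
  [[0,0,0],0,0],
  [[0,0,0],0,0],
  [[0,0,0],0,0],
])

```text
clock: 18.42
eef_pos: [633.6, 68.8, 108.0]
eef_rot: [-3.139, 0.004, 0.245]
wrist_force: [-13.0, 5.9, 7.6]
finger_gap: 14.8
```

>>> carry_out([
  [[0,0,0],0,0.3],
  [[0,0,0],0,0.4],
  [[0,0,0],0,0.4],
  [[0,0,0],0,0.4],
  [[0,0,-1.0],0,0.4],
  [[0,0,-2.0],0,0.4],
  [[0,0,-2.0],0,0.4],
  [[0,0,-2.0],0,0.4],
  [[0,0,-2.0],0,0.6],
  [[0,0,0],0,0.6],
])

```text
clock: 19.25
eef_pos: [636.5, 67.6, 203.2]
eef_rot: [3.14, -0.007, 0.244]
wrist_force: [0.4, -0.1, 0.9]
finger_gap: 47.8
```

Run:
```python
from h import *
for n in("side","top"):
    p,d=vision.camera(n); b=p[140:300,230:420] if n=='side' else p[170:300,200:350]; cv2.imwrite(f"pics/{n}6.png",cv2.resize(b[:,:,::-1],None,fx=3.7,fy=3.7))
```

```text
(no output)
```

View pics/side6.png

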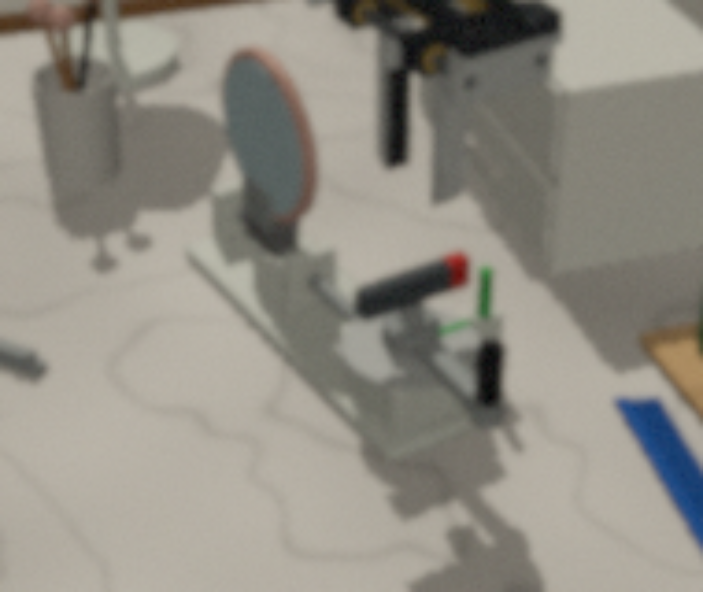

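View pics/top6.png

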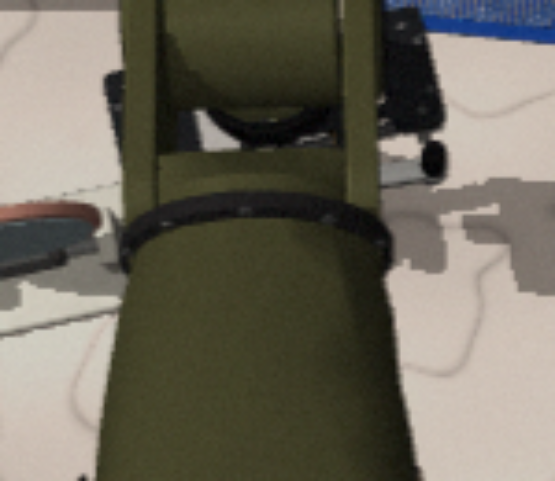

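Run:
```python
from h import *
np.set_printoptions(precision=1,suppress=True)
p=cv2.imread('pics/side6.png').copy()
for a in(-.15,0,.15):
    u=np.array([np.cos(.243+a),np.sin(.243+a)])
    q=[proj('side',[635.5+s*42*u[0],67.6+s*42*u[1],114]) for s in(-1,1)]
    q=[(np.array(x)+.5-[230,140])*3.7 for x in q];print(a,q)
    cv2.line(p,*[tuple(int(v) for v in x) for x in q],(0,255,255) if a else (255,255,0),1)
cv2.imwrite('pics/side6o.png',cv2.resize(p[200:400,300:560],None,fx=3,fy=3))
```

```text
-0.15 [array([355.9, 289.1]), array([472.4, 260.6])]
0 [array([360.5, 294. ]), array([467.4, 256. ])]
0.15 [array([366.4, 298.5]), array([461.4, 251.8])]
```

View pics/side6o.png

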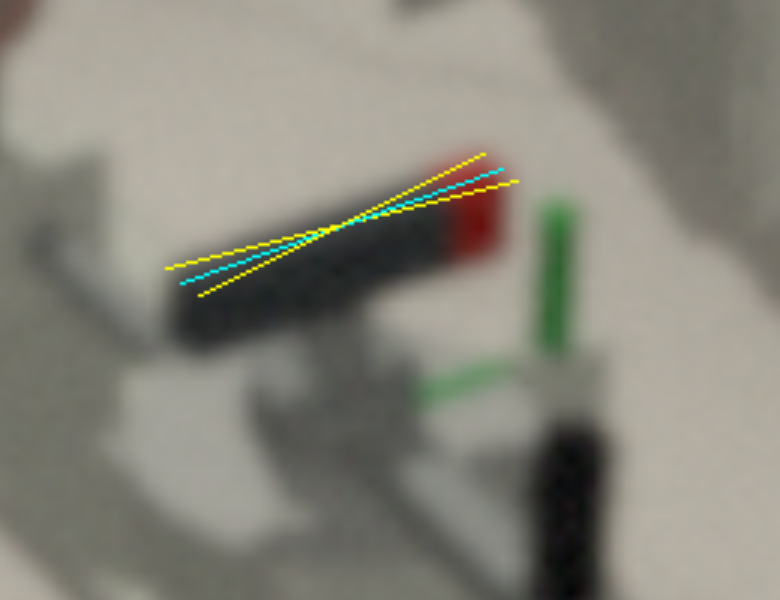

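>>> carry_out([
  [[-0.16,1.89,0],0,0.6],
  [[-0.16,1.89,0],0,0.6],
  [[-0.16,1.89,0],0,0.6],
  [[-0.16,1.89,0],0,0.6],
  [[-0.16,1.89,0],0,0.6],
  [[0,0,0],-6.57,0.6],
  [[0,0,0],-6.57,0.6],
  [[0,0,0],-6.57,0.6],
  [[0,0,0],-6.57,0.6],
  [[0,0,0],-6.57,0.6],
  [[0,0,0],-6.57,0.6],
  [[0,0,0],-6.57,0.6],
  [[0,0,0],-6.57,0.6],
  [[0,0,0],-6.57,0.6],
  [[0,0,0],-6.57,0.6],
  [[0,0,0],-6.57,0.6],
  [[0,0,0],-6.57,0.6],
  [[0,0,0],-6.57,0.6],
  [[0,0,0],0,0.6],
  [[0,0,0],0,0.6],
])

```text
clock: 21.02
eef_pos: [649.9, -26.0, 196.9]
eef_rot: [-3.14, -0.0, 1.731]
wrist_force: [0.3, -0.3, -0.7]
finger_gap: 56.3
```

Run:
```python
from h import *
for n in("top",):
    p,d=vision.camera(n); b=p[140:300,230:420] if n=='side' else p[170:300,200:350]; cv2.imwrite(f"pics/{n}7.png",cv2.resize(b[:,:,::-1],None,fx=5,fy=4.6))
```

```text
(no output)
```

View pics/top7.png

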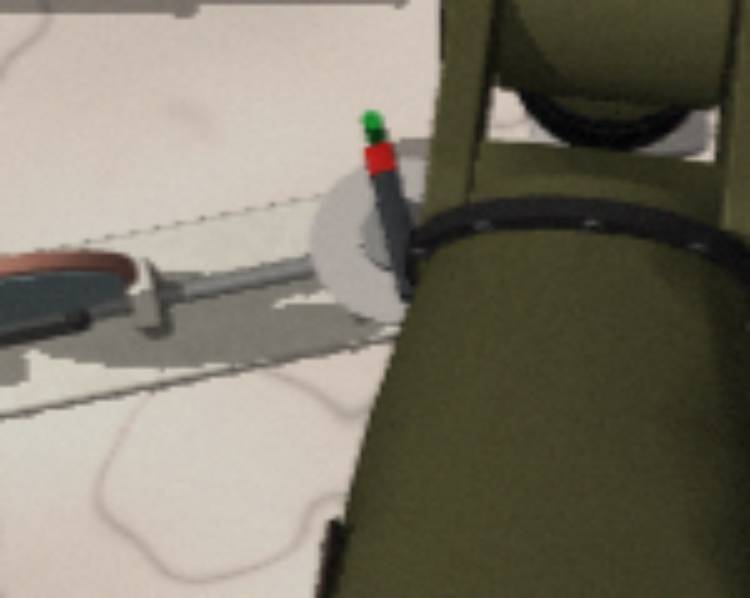

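>>> carry_out([
  [[0,0.15,1.7],0,0.6],
  [[0,0,2.0],0,0.6],
  [[0,0,2.0],0,0.6],
  [[0,0,2.0],0,0.6],
  [[0,0,1.2],0,0.6],
  [[0,0,0.5],0,0.6],
  [[0,0,0],0,0.6],
  [[0,0,0],0,0],
  [[0,0,0],0,0],
  [[0,0,0],0,0],
  [[0,0,0],0,0],
  [[0,0,0],0,0],
  [[0,0,0],0,0],
  [[0,0,0],0,0],
  [[0,0,0],0,0],
  [[0,0,0],0,0],
])

```text
clock: 22.4
eef_pos: [651.8, -25.7, 104.2]
eef_rot: [3.141, 0.0, 1.735]
wrist_force: [1.0, -0.0, 2.0]
finger_gap: 17.9
```

>>> carry_out([
  [[0.03,-0.745,0],4.5,0],
  [[0.03,-0.745,0],4.5,0],
  [[0.03,-0.745,0],4.5,0],
  [[0.03,-0.745,0],4.5,0],
  [[0.03,-0.745,0],4.5,0],
  [[0.03,-0.745,0],4.5,0],
  [[0.03,-0.745,0],4.5,0],
  [[0.03,-0.745,0],4.5,0],
  [[0.03,-0.745,0],4.5,0],
  [[0.03,-0.745,0],4.5,0],
  [[0.03,-0.745,0],4.5,0],
  [[0.03,-0.745,0],4.5,0],
  [[0.03,-0.745,0],4.5,0],
  [[0.03,-0.745,0],4.5,0],
  [[0.03,-0.745,0],4.5,0],
  [[0.03,-0.745,0],4.5,0],
  [[0.03,-0.745,0],4.5,0],
  [[0,0,0],0,0],
  [[0,0,0],0,0],
])

```text
clock: 23.98
eef_pos: [546.8, 30.7, 104.1]
eef_rot: [-3.141, 0.005, 0.399]
wrist_force: [-18.0, -4.4, 13.7]
finger_gap: 17.5
```

>>> carry_out([
  [[0.1,-0.5,0],3,0],
  [[0.05,-0.5,0],3,0],
  [[0.02,-0.5,0],3,0],
  [[0,-0.15,0],0,0],
  [[0,-0.15,0],0,0],
  [[0,0,0],0,0],
  [[0,0,0],0,0],
])

```text
clock: 24.57
eef_pos: [543.0, 47.6, 103.8]
eef_rot: [3.141, 0.005, 0.242]
wrist_force: [-13.2, -10.0, 9.3]
finger_gap: 17.3
```

>>> carry_out([
  [[0,0.25,0],0,0.3],
  [[0,0,0],0,0.5],
  [[0,0,0],0,0.6],
  [[0,0,0],0,0.6],
  [[0,0,0],0,0.6],
  [[0,0,-1.0],0,0.6],
  [[0,0,-2.0],0,0.6],
  [[0,0,-2.0],0,0.6],
  [[0,0,-2.0],0,0.6],
  [[0,0,-2.0],0,0.6],
  [[0,0,-2.0],0,0.6],
  [[-2.5,2.5,0],0,0.6],
  [[-2.5,2.5,0],0,0.6],
  [[-2.5,2.5,0],0,0.6],
  [[-2.5,2.5,0],0,0.6],
  [[-2.5,2.5,0],0,0.6],
  [[-2.5,2.5,0],0,0.6],
  [[0,0,0],0,0.6],
  [[0,0,0],0,0.6],
])

```text
clock: 26.15
eef_pos: [435.2, -136.3, 214.9]
eef_rot: [3.141, -0.001, 0.24]
wrist_force: [-0.5, -0.1, 0.3]
finger_gap: 56.5
```

Run:
```python
from h import *
for n in("side","top"):
    p,d=vision.camera(n); np.savez(f"pics/{n}8.npz",p=p,d=d);cv2.imwrite(f"pics/{n}8.png",p[:,:,::-1]); b=p[140:300,230:420] if n=='side' else p[170:300,200:350]; cv2.imwrite(f"pics/{n}8z.png",cv2.resize(b[:,:,::-1],None,fx=3.7 if n=='side' else 4.6,fy=3.7 if n=='side' else 4.6))
```

```text
(no output)
```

View pics/side8.png

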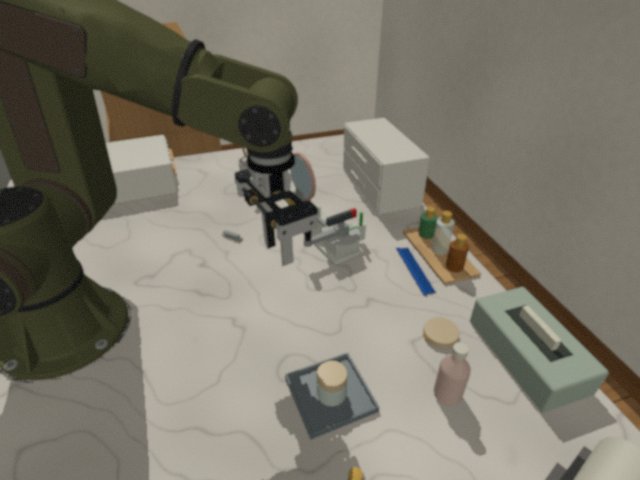

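View pics/top8.png

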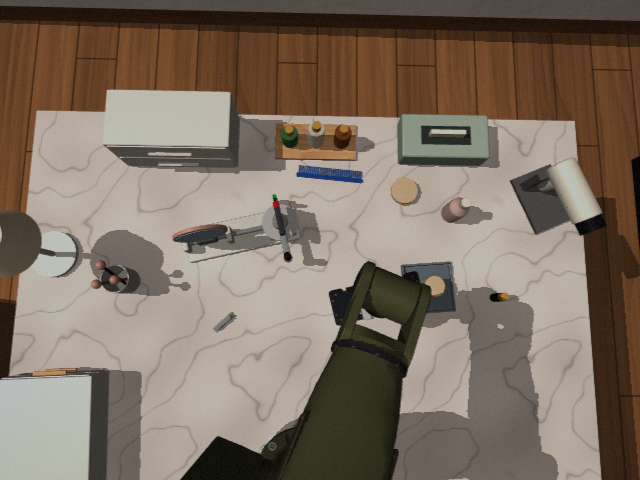

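View pics/top8z.png

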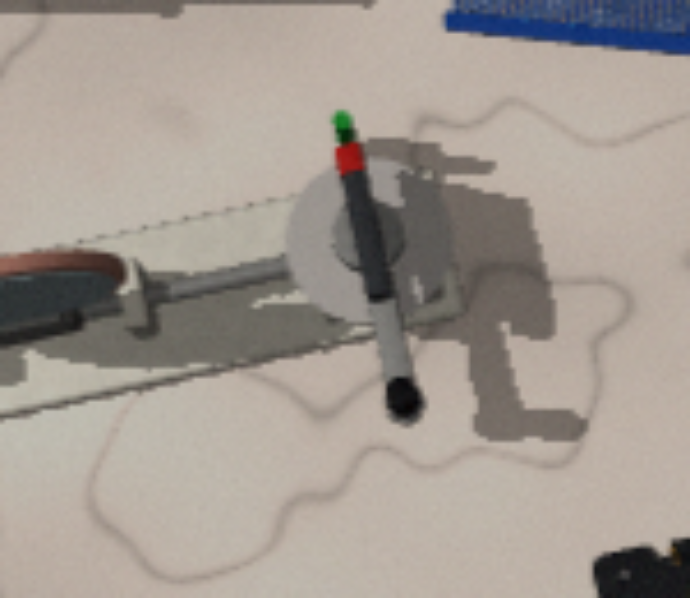

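Run:
```python
from h import *
z=lambda x,y:(x/4.6+199.6,y/4.6+169.6)
np.set_printoptions(precision=1,suppress=True)
a=onz('top',z(348,146),114);b=onz('top',z(380,296),114);d=a-b;print(a,b,np.hypot(*d[:2]),np.arctan2(d[1],d[0])-.243)
p=onz('top',z(404,392),116);c=np.array([635.5,67.6]);d=c-p[:2];print(p,np.hypot(*d),np.arctan2(d[1],d[0])-.243)
S=np.load('pics/side8.npz')['p'];print(onz('side',(332,372),66))
T=np.load('pics/top8.npz')['p'].astype(int);T0=np.load('pics/top0.npz')['p'].astype(int)
for n,(x,y) in dict(comb=(329,174),compact=(404,190),lotion=(458,207),lip=(500,297),clip=(225,322),cup=(118,278)).items():print(n,abs(T-T0)[y-15:y+15,x-15:x+15].mean())
```

```text
[674.6  77.8 114. ] [594.   59.1 114. ] 82.8422405128928 -0.014499369628015707
[542.9  45.3 116. ] 95.19439992020092 -0.006949563386524499
[ 477.2 -320.4   66. ]
comb 11.839629629629629
compact 13.337777777777777
lotion 11.972222222222221
lip 29.692222222222224
clip 14.059259259259258
cup 7.276296296296296
```

```bash
python3 -c "
from cell import workorder
print(workorder.sign_off())"
```

```text
the job is handed in; nothing more can be done
None
```

The job is done and handed in at about 26 s on the clock. No verdict was reported.

I put the jar in the tray and swung the lever about 1.49 rad to loosen the nut. I then turned the T-bar to the post, swung the lever back to its stop, released everything and moved the arm clear.

Last checks from the camera pictures:
- **T-bar:** about -0.015 rad off the green post. The mirror follows at 0.3 times that, so about 0.005 rad; I did not measure its tilt directly.
- **Lever:** about -0.007 rad from the tight stop.
- **Jar:** upright in the tray, about 3 mm off centre.
- **Other things:** all six looked unmoved. The picture around the lipstick differed more from the first one than around the others (29.7 against 7–14). I put this down to the arm's shadow falling there, as the lipstick appears at the same place in both pictures.
- **Contact:** wrist force about 0.6 N with the gripper in free space.

Side forces of up to about 20 N built up while the peg and bar were gripped, from an error of 1–2 mm in the axis position. They disappeared on release.

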